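Battery rack: switch the feed to the other lane

TASK

The right-hand lane of the battery rack has run empty (left and right as seen from the robot). Pushing and pressing with the fingertips only, slide the grey collecting tray along its track to the left until it is fully home against the end stop, under the mouth of the left-hand lane, and then rock the seesaw gate fully over, right end down, so that all six waiting cells roll down into the tray. Do not lift the tray, do not touch the cells, and leave everything else on the desk where it is.

Things in the scene. Friction and masses are not known exactly. Their poses are not given: they have to be found in the camera images.
- rack: Fixed two-lane plywood AA cell rack, yaw varies. Origin: at desk height below the gate's pivot; x points away from the robot (up the lanes), y left, z up. Base board 292 x 212 mm, 8 mm thick, from x = -158 to 134 mm. Lanes fall 12 degrees towards -x, floor 89 mm high at x = 125 mm; lane walls stand 14 mm over the floor. A steel fork at the origin, 112 mm high, carries the pivot at 102 mm.
- mouth_left (a point): Middle of the open lower end of the loaded left lane's floor, at rack (-45, 48) mm, 52 mm above the desk. The lane is 52 mm wide inside.
- mouth_right (a point): The same point of the empty right lane, at rack (-45, -48) mm.
- end_stop (a point): Top of the face of the block that ends the tray track on the left, at rack (-90, 93.5) mm, 30 mm above the desk. The track runs along the rack's y on the base board in front of the mouths, from the rack's front upright (x = -24 mm) to a front rail 6 mm wide at x = -152 mm, top 18 mm above the desk; its right end is open.
- tray: Loose grey open tray, 108 (x) x 88 (y) x 30 mm high, walls 4 mm, 0.11 to 0.22 kg, flat on the base board in the track. Origin: centre of its underside, 8 mm above the desk. Starts before the right lane at rack y = -60 to -30 mm; fully home its origin is at rack y = 49 mm (x about -92 mm). Its far rim passes under the lane mouths.
- gate (a joint): Seesaw gate: aluminium bar 152 mm long across both lanes, hinged at its middle about the rack's x. A blade under each arm bars the lane when that arm is down. In rad: 0 = left end down (left lane barred, right end raised), 0.46 = right end down on its stop (left lane open); cells roll from about 0.3. Stiff pivot: about 1 N at the end pad moves it and it stays where left.
- pad_right (a point): Centre of the top of the black rubber pad, 28 x 26 mm, on the right end of the gate bar, 74 mm from the pivot. Raised at the start, about 127 mm above the desk; about 94 mm when the gate is fully over. Free from above.
- pad_left (a point): Centre of the top of the like pad on the left end of the gate bar, lowered at the start.
- cell1: AA cell, cylinder 14.5 mm in diameter and 50 mm long, 27 g, lying across the left lane; number 1 in the queue counted from the gate. Origin at its centre, y along its axis; it rolls freely.
- cell2: AA cell, cylinder 14.5 mm in diameter and 50 mm long, 27 g, lying across the left lane; number 2 in the queue counted from the gate. Origin at its centre, y along its axis; it rolls freely.
- cell3: AA cell, cylinder 14.5 mm in diameter and 50 mm long, 27 g, lying across the left lane; number 3 in the queue counted from the gate. Origin at its centre, y along its axis; it rolls freely.
- cell4: AA cell, cylinder 14.5 mm in diameter and 50 mm long, 27 g, lying across the left lane; number 4 in the queue counted from the gate. Origin at its centre, y along its axis; it rolls freely.
- cell5: AA cell, cylinder 14.5 mm in diameter and 50 mm long, 27 g, lying across the left lane; number 5 in the queue counted from the gate. Origin at its centre, y along its axis; it rolls freely.
- cell6: AA cell, cylinder 14.5 mm in diameter and 50 mm long, 27 g, lying across the left lane; number 6 in the queue counted from the gate. Origin at its centre, y along its axis; it rolls freely.
- spare_cell: Bystander: a single AA cell standing on end on the desk to the right of the rack, 50 mm high. Origin: its underside.
- screwdriver: Bystander: small screwdriver, 160 mm, lying to the right of the rack.
- charger: Bystander: black desk charger with four bays, 70 x 115 x 26 mm.
- hub: Bystander: small white hub, 45 x 85 x 18 mm.
- diary: Bystander: closed black diary, 154 x 214 x 24 mm.
- mug: Bystander: white mug, 80 mm in diameter, 90 mm high.
- card_box: Bystander: open cardboard box, 100 x 130 x 45 mm.
Mind the look-alikes: they are no part of the job. Leave any purple, red or yellow look-alike of the tray alone.

How it is judged:
On the way, in this order (a step that is already met when the one before it is completed fails the run):
1. the tray is home under the left lane while the gate still holds the cells (y of tray in the frame of rack above 0.04 m and angle between tray's own z axis and vertical below 0.06 rad and value of joint gate below 0.12 rad), for 0.2 s.
2. the gate is rocked fully over, right end down, with the tray home (y of tray in the frame of rack above 0.04 m and angle between tray's own z axis and vertical below 0.06 rad and value of joint gate above 0.4 rad), for 0.2 s.
At the end, for the whole second after the job is handed in: The tray stands flat in its track within 9 mm of the left end stop, the gate is rocked over to the right (at least 0.40 of its 0.46 rad), and all six cells lie inside the tray (within its walls, no higher than 36 mm over its underside), everything at rest (all of step 2 and x of cell1 in the frame of tray between -0.052 and 0.052 m and y of cell1 in the frame of tray between -0.042 and 0.042 m and z of cell1 in the frame of tray between 0 and 0.036 m and x of cell2 in the frame of tray between -0.052 and 0.052 m and y of cell2 in the frame of tray between -0.042 and 0.042 m and z of cell2 in the frame of tray between 0 and 0.036 m and x of cell3 in the frame of tray between -0.052 and 0.052 m and y of cell3 in the frame of tray between -0.042 and 0.042 m and z of cell3 in the frame of tray between 0 and 0.036 m and x of cell4 in the frame of tray between -0.052 and 0.052 m and y of cell4 in the frame of tray between -0.042 and 0.042 m and z of cell4 in the frame of tray between 0 and 0.036 m and x of cell5 in the frame of tray between -0.052 and 0.052 m and y of cell5 in the frame of tray between -0.042 and 0.042 m and z of cell5 in the frame of tray between 0 and 0.036 m and x of cell6 in the frame of tray between -0.052 and 0.052 m and y of cell6 in the frame of tray between -0.042 and 0.042 m and z of cell6 in the frame of tray between 0 and 0.036 m and linear speed of each of cell1, cell2, cell3, cell4, cell5, cell6, tray below 0.05 m/s); the robot touches nothing.
It fails at once if the tray is lifted or tipped (height (world z) of tray above 0.022 m or angle between tray's own z axis and vertical above 0.25 rad).
It fails at once if a cell is touched by the gripper or lifted (contact force between the fingers and cell1 above 1 N or contact force between the fingers and cell2 above 1 N or contact force between the fingers and cell3 above 1 N or contact force between the fingers and cell4 above 1 N or contact force between the fingers and cell5 above 1 N or contact force between the fingers and cell6 above 1 N or height (world z) of any of cell1, cell2, cell3, cell4, cell5, cell6 above 0.125 m).
It fails at once if a bystander is moved by more than 25 mm or knocked over (distance of any of spare_cell, screwdriver, charger, hub, diary, mug, card_box from where it was at the start of the episode above 0.025 m or angle between any of spare_cell, mug's own z axis and vertical above 0.5 rad).
It also fails if it takes over 43 s, if anything falls off the work surface, if the arm or the gripper's body presses on something with over 40 N, if the wrist force passes 120 N, or if a joint passes its speed limit or range.

ROBOT

A 7-joint arm with a two-finger parallel gripper is mounted at the origin on the work surface. World frame = base frame: x ahead of the robot, y to its left, z up, the work surface at z = 0. Lengths are in m, angles in rad, forces in N, time in s.
With the tool pointing down it reaches from about 0.425 to 0.925 m from the base axis. Payload 6.8 kg.
Tool frame: the origin (TCP) lies between the finger pads; the fingertips stand 22 mm ahead of it and the grasp point (between the pads) lies 3 mm ahead of it (bot.tip_reach is the distance from the TCP to the fingertips, in m); z points along the fingers, x is the direction in which the jaws open and shut, and the axes are right-handed (so a half turn about z gives the same grasp; the last joint's range is limited). The gripper opens to 85 mm and grips with 20 to 120 N. Pads are 22 mm wide; open, the fingers measure 114 mm over their backs; the gripper's body (76 mm by 85 mm) begins 54 mm behind the grasp point. The pads swing forward as they close: fully open they stand 13 mm farther back than shut.
Start: joints at [1.039, 0.477, 0.022, 1.555, -0.011, 1.109, -0.083], TCP at [0.278, -0.615, 0.253] pointing down, gripper open.
Joint ranges: [-2.96, 2.96], [-0.34, 2.1], [-1.41, 1.46], [0.24, 2.44], [-1.37, 4.51], [0.17, 1.92], [-2.96, 2.96]. Speed limits (rad/s): [2.39, 2.39, 3.14, 3.14, 3.14, 3.14, 3.14].

INTERFACE

Orientations are given as a unit quaternion [w, x, y, z].
In Python, from station import bot gives the robot as it stands.
- The arm moves only by the tool step_arm, never from a script. Its argument "targets" is a list of rows, each a list of 5 numbers: the shift along the tool's x, y, z in mm, then the turn about the tool's z in degrees, then the closure, from 0 (fully open) to 1 (shut). In form: [[dx, dy, dz, spin, jaw], ...]. A call has 1 to 20 rows; each row is the pose to reach, as a shift and turn from the pose commanded when the call began, along the tool's axes at that moment; what a row does not reach only later rows make up. A row lasts 1/12 s, in which the tool goes at most 41.7 mm and 7.16 degrees, less where a joint would pass 70% of its speed; a pose out of reach is approached as far as the arm can. A call with a gripper value outside its range is refused whole. The fingers move at their own pace and stop on an object; "newtons" is the grip in N (left out, the last holds). Time passes only in rows, so rows that repeat a pose let the fingers close. It gives the time, the measured TCP pose, the force and the opening at its end, in the units of the state.
- bot.get_obs(): the state, without advancing time (a new reading comes with each control period).
- bot.read_camera(name): name is "scene" or "top" or "wrist"; returns a dict with "frame" (480x640x3 uint8, red, green, blue), "z_map" (480x640 float32, m along the optical axis (not along the pixel's ray), 0 where there is no reading), "fov_y" (degrees; the focal length in pixels is half the picture's height over the tangent of half this angle, whatever the lens; pixels are square), "cx", "cy" (the principal point, pixels), "R" (3x3) and "t" (3): a world point X has camera coordinates R X + t. Camera axes: x right, y down, z forward; pixel columns grow to the right and rows downward; lengths in m; the calibration is good to about 2 mm. A picture is of the moment at which its call begins.
- bot.hand_in(): hands the job in, once; it reports no verdict.
The state is a dict: "t": time; "q": joint angles; "joint_vel": joint speeds; "joint_torque": joint torques, N m; "eef_pos": TCP position; "tool_rot": TCP orientation; "contact_force": force on the tool from outside, world axes, zero at the start; "torque": the same for the moment, N m; "gripper_width": opening from 0.0 (shut) to 1.0 (fully open).
Only numpy, scipy, OpenCV 4.12 (cv2) and the standard library are available. Lean on these libraries where they do the work, as an engineer would, in place of code of your own. Each camera call takes 0.05 s, during which the arm holds its last target.

## Working session

There is one attempt and no reset: what is moved stays moved. The work goes in short steps, Python scripts to look and compute and a tool call to move; the robot and the scene stay as the last step left them, time stands still between calls to the robot, and variables do not carry over. Pictures are saved under pics/ and viewed, and the job is handed in when it is done.

Besides the shell and the picture viewer there is one more tool, called after "Request:" by a JSON object that holds its "op" and its "data", one argument or row to a line. step_arm: Moves the arm, as the interface text tells. Its arguments: {"type":"object","properties":{"targets":{"type":"array"},"newtons":{"type":"number"}},"required":["targets"]}

```bash
mkdir -p pics; ls
cat > h.py <<'E'
import numpy as np,cv2
from station import bot
def cam(n,save=None):
    c=bot.read_camera(n); 
    if save: cv2.imwrite('pics/'+save,c['frame'][:,:,::-1])
    np.savez('/tmp/'+n+'.npz',**c)
    return c
def pts(c):
    f=240/np.tan(np.radians(c['fov_y'])/2); v,u=np.mgrid[0:480,0:640]; z=c['z_map']
    P=np.stack([(u-c['cx'])/f*z,(v-c['cy'])/f*z,z],-1)
    return (P-c['t'])@c['R']   # R^T (P-t)
E
python3 - <<'E'
from h import *
for n in ['scene','top','wrist']:
    c=cam(n,n+'0.png'); print(n,c['fov_y'],c['R'],c['t'])
o=bot.get_obs(); print(o)
E
```

```text
pics
scene 47.01239241130917 [[-0.11145305  0.99374669  0.00676207]
 [ 0.7588416   0.08949705 -0.64509666]
 [-0.64166786 -0.06676665 -0.76407105]] [ 0.05648205 -0.29721419  1.51196926]
top 57.39155224827247 [[ 0.00429246 -0.99995964  0.00789308]
 [-0.97977614 -0.00578461 -0.20001314]
 [ 0.20005072 -0.00687491 -0.97976142]] [0.00553698 0.48897994 1.09382632]
wrist 58.659057078753115 [[ 0.41196624 -0.91119817 -0.00130578]
 [-0.87007147 -0.39379711  0.29647846]
 [-0.27066485 -0.12100299 -0.95503865]] [-0.673993   -0.03762388  0.37836675]
{'t': 0.15, 'q': array([ 1.0388644 ,  0.47763958,  0.02235899,  1.55618851, -0.01153952,
        1.10931554, -0.08309135]), 'joint_vel': array([-1.99474895e-03, -6.24038219e-05,  1.03840858e-03, -1.71633606e-03,
        3.95343520e-04, -5.62144018e-04, -1.11880244e-03]), 'joint_torque': array([ 2.63563466e-03, -5.96925831e+01,  1.61014248e+00, -2.81491059e+01,
        1.26983973e-02,  6.62154853e-03,  2.99348233e-05]), 'eef_pos': array([ 0.27742666, -0.61489538,  0.25254472]), 'tool_rot': array([-3.56013987e-04,  8.40016075e-01, -5.42561045e-01, -6.16237016e-04]), 'contact_force': array([-0.21533035,  0.06265966,  1.03536275]), 'torque': array([0.00251562, 0.02364508, 0.01483577]), 'gripper_width': 0.9955744217780585}
```

View pics/top0.png

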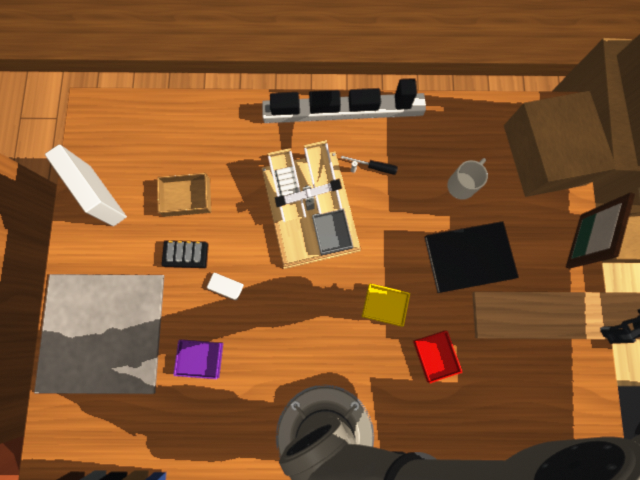

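View pics/scene0.png

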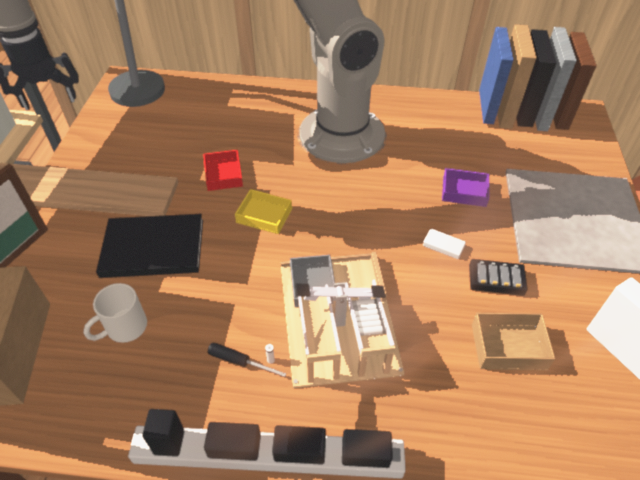

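View pics/wrist0.png

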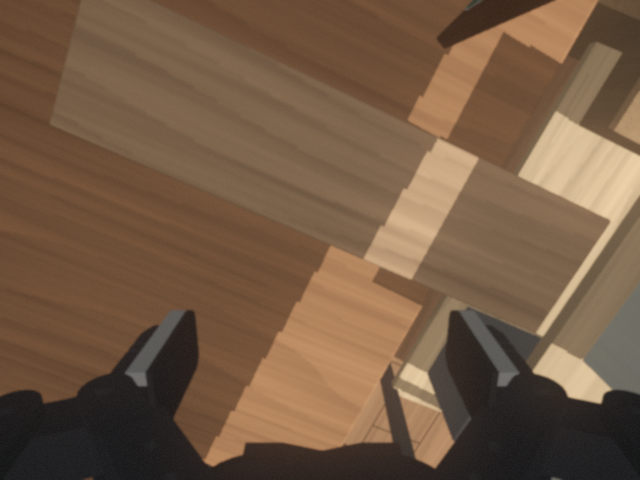

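The top view shows the rack at about (312,205), tray at (332,232), gate pads at (280,201) and (334,185), and the cells at (286,180). Next I'll magnify this area and measure it.

Run:
```python
from h import *
c=dict(np.load('/tmp/top.npz')); P=pts(c)
im=c['frame'][130:275,250:370][:,:,::-1]
cv2.imwrite('pics/crop.png',cv2.resize(im,None,fx=4,fy=4,interpolation=cv2.INTER_CUBIC))
def pr(name,u,v):print(name,(u,v),np.round(P[v,u]*1000))
for n,u,v in [('padL',280,201),('padR',334,185),('pivot',308,193),('trayin',332,232),('board',290,240),('desk',380,250)]:pr(n,u,v)
H=P[:,:,2]
np.set_printoptions(linewidth=250)
print((H[140:272:4,262:364:4]*1000).round().astype(int))
```

```text
padL (280, 201) [582. 116.  97.]
padR (334, 185) [615. -20. 127.]
pivot (308, 193) [599.  45. 110.]
trayin (332, 232) [521. -19.  10.]
board (290, 240) [499.  95.   9.]
desk (380, 250) [ 474. -149.    2.]
[[   6    3    2    1   -2    1    2    2    1    3    0    4   -1    4    3    1  107   -5    1    3    3   -2    4    0    6    1]
 [   1    0    5    0    0    0    3    4    3    3    1    5  105  108  105  100  104    4    4    2    5   -2    4    0    1    1]
 [   2    2    1    1    3    1    3  107    6    6    1  107   91   91   88   85   88    2    4    2    3    0    1    0    2    2]
 [   1    3  105  110  105  105   96  105    3    1    8  101   87   89   86   90   85    8    9    0    3    4   -2   -1    2    1]
 [   4    4   93   91   87   90   90   89    3   -1    0   82   87   87   84   85   85   94   12    1   17    1    0    2    4   -1]
 [   7    3  103   90   90   84   85   87   13   11   12   31   81   85   86   80   79   94   11    3    5   -2    3   20   17   -1]
 [   1    2    2   85   82   87   84   86   98   12   10    8   80   83   77   84   79   84    8 
[... 2794 characters left out ...]
 40   40   36   20   20   22    2]
 [   2    2    2 1169    5   31    8   11   13    9   11   13   10    9    6   39   40   26   11   20   19   12   11    2    3    3]
 [  -2    3    2    3    0   32   10   10   11   12    8   10    8    6   20   20   22   12   11    4    1    3   -2    1    4    2]
 [  -1    1    6    3    1   10   30   10   10    9   16   18   23    8    5    4    2    2    3   -1   -2    5   -1   -1    2    4]
 [   2    2   -1    3    0    3   16   16   13   11   -1    1    5   -1    1    2    3    2    2    4    1    1    0    0    4    3]
 [   3    2    2    0    3    1    2    2    0    3   -1    1    3    1    0   -1   -1   -3    2    2    1    1    4    4    2   -2]]
```

View pics/crop.png

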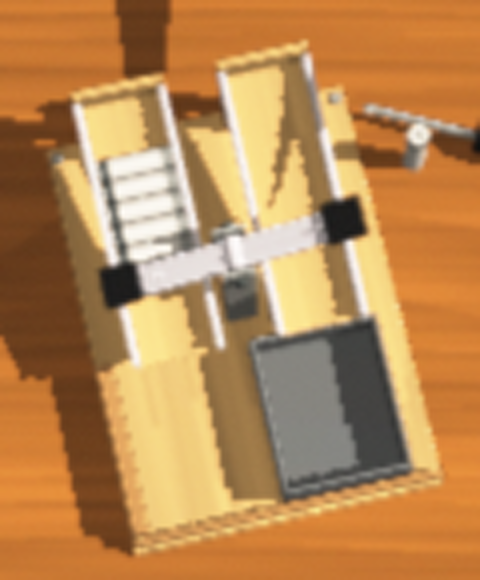

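```bash
cat >> h.py <<'E'
def ray(c,u,v,z):
    f=240/np.tan(np.radians(c['fov_y'])/2); R,t=c['R'],c['t']
    d=R.T@np.array([(u-c['cx'])/f,(v-c['cy'])/f,1]); o=-R.T@t
    return o+d*(z-o[2])/d[2]
def proj(c,X):
    f=240/np.tan(np.radians(c['fov_y'])/2); p=np.asarray(X)@c['R'].T+c['t']
    return p[...,:2]/p[...,2:]*f+[c['cx'],c['cy']]
E
python3 - <<'E'
from h import *
for n,roi in [('top',(250,370,130,275)),('scene',(270,420,240,400))]:
    c=dict(np.load('/tmp/%s.npz'%n)); P=pts(c); f=c['frame'].astype(int)
    m=np.zeros((480,640),bool); m[roi[2]:roi[3],roi[0]:roi[1]]=1
    dark=(f.max(2)<60)&m&(P[:,:,2]>.085)&(P[:,:,2]<.14)
    k,l,s,ce=cv2.connectedComponentsWithStats(dark.astype(np.uint8))
    for i in range(1,k):
        if s[i,4]>15:
            q=np.median(P[l==i],0); print(n,'pad',ce[i],s[i,4],q.round(4), ray(c,*ce[i],q[2]).round(4))
    sat=(f.max(2)-f.min(2))
    g=(sat<25)&(f.max(2)<150)&m&(P[:,:,2]<.045)&(P[:,:,2]>.008)
    k,l,s,ce=cv2.connectedComponentsWithStats(g.astype(np.uint8))
    i=1+np.argmax(s[1:,4]); print(n,'tray',ce[i],s[i])
    w=(l==i); u8=(g*0+w).astype(np.uint8)*255
    cn=max(cv2.findContours(u8,0,2)[0],key=cv2.contourArea)
    XY=np.array([ray(c,*p[0],.038)[:2] for p in cn],np.float32)
    r=cv2.minAreaRect(XY*1000); print(r, cv2.boxPoints(r).round(1).tolist())
c=dict(np.load('/tmp/top.npz'))
fl,fr=ray(c,283.8,268,.018),ray(c,360,250,.018); print('front corners',fl,fr,np.degrees(np.arctan2(*(fl-fr)[[0,1]])))
c=dict(np.load('/tmp/scene.npz'));im=c['frame'][240:400,270:420][:,:,::-1]
cv2.imwrite('pics/crop2.png',cv2.resize(im,None,fx=4,fy=4,interpolation=cv2.INTER_CUBIC)[:600])
E
```

```text
top pad [335.20512821 184.62820513] 78 [ 0.6159 -0.0227  0.1273] [ 0.6159 -0.0232  0.1273]
top pad [279.45454545 200.7012987 ] 77 [0.5828 0.1184 0.0969] [0.5825 0.1175 0.0969]
top tray [331.8778747  231.68199841] [ 313  209   39   46 1261]
((517.4441528320312, -17.370555877685547), (109.5457763671875, 85.52228546142578), 12.921955108642578) [[454.5, 12.100000381469727], [473.6000061035156, -71.30000305175781], [580.4000244140625, -46.79999923706055], [561.2999877929688, 36.599998474121094]]
scene tray [306.1522763  267.98901099] [291 256  38  42 637]
((517.179443359375, -19.27243423461914), (100.28434753417969, 80.0311050415039), 13.145852088928223) [[459.29998779296875, 8.300000190734863], [477.5, -69.5999984741211], [575.0999755859375, -46.79999923706055], [556.9000244140625, 31.100000381469727]]
front corners [0.42117744 0.10906241 0.018     ] [ 0.47072155 -0.09325801  0.018     ] -13.759784200231998
```

View pics/crop2.png

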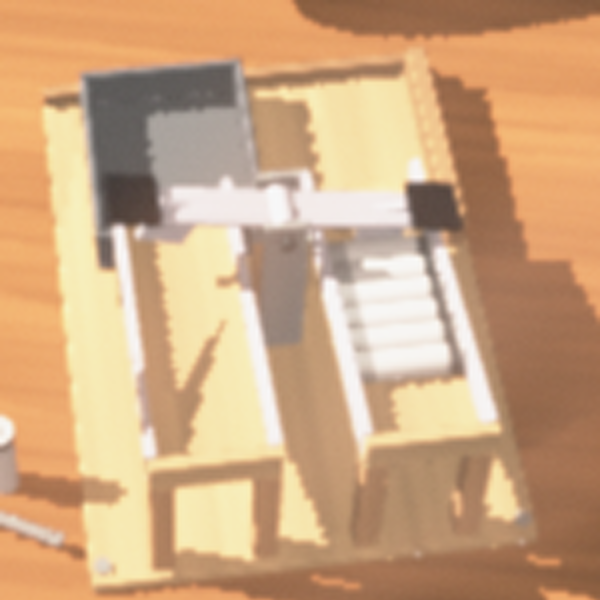

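Pads, front corners and tray rectangle agree with each other: rack yaw is about 13.2°, its origin is at (0.600, 0.045), and the tray's rack y is about -42 mm. Next I'll compute the move.

```bash
cat >> h.py <<'E'
from scipy.spatial.transform import Rotation as Ro
yaw=np.radians(13.2); O=np.array([.5997,.045,0])
RR=Ro.from_euler('z',yaw).as_matrix()
def r2w(x,y,z): return O+RR@(np.array([x,y,z])/1000)
def w2r(X): return (np.asarray(X)-O)@RR*1000
def delta(x,y,z):
    o=bot.get_obs(); q=o['tool_rot']; T=Ro.from_quat(q[[1,2,3,0]]).as_matrix()
    print('t',o['t'],'rack TCP',w2r(o['eef_pos']).round(1),'F',o['contact_force'].round(2))
    print('tool x in rack',(RR.T@T[:,0]).round(3),'spin need',np.degrees(np.arctan2(*( (T.T@RR@[0,-1,0])[[1,0]] ))).round(2))
    print('delta tool mm',(T.T@(r2w(x,y,z)-o['eef_pos'])*1000).round(1))
E
python3 -c "
from h import *
delta(-92,-125,150)
P=pts(dict(np.load('/tmp/top.npz')))
for n,u,v in [('spare',354,164),('mug',468,180),('yellow',387,305),('diary',470,255)]: print(n,P[v,u].round(3))
"
```

```text
t 0.15 rack TCP [-464.4 -568.9  252.5] F [-0.22  0.06  1.04]
tool x in rack [ 0.192 -0.981 -0.001] spin need 11.08
delta tool mm [-363.8 -450.8  103. ]
spare [ 0.702 -0.077  0.048]
mug [ 0.673 -0.398  0.008]
yellow [ 0.326 -0.164  0.003]
diary [ 0.457 -0.384  0.026]
```

Request:
{"op": "step_arm", "data": {
  "targets": [
    [-18, -22, 0, 1, 1],
    [-40, -50, 0, 2, 1],
    [-62, -77, 0, 3, 1],
    [-84, -104, 0, 4, 1],
    [-106, -131, 5, 5, 1],
    [-128, -159, 12, 6, 1],
    [-150, -186, 20, 7, 1],
    [-172, -213, 28, 8, 1],
    [-194, -240, 36, 9, 1],
    [-216, -268, 45, 10, 1],
    [-238, -295, 54, 11, 1],
    [-260, -322, 63, 11, 1],
    [-282, -349, 72, 11, 1],
    [-304, -377, 80, 11, 1],
    [-326, -404, 88, 11, 1],
    [-345, -428, 95, 11, 1],
    [-358, -444, 100, 11, 1],
    [-364, -451, 103, 11, 1],
    [-364, -451, 103, 11, 1],
    [-364, -451, 103, 11, 1]
  ],
  "newtons": 30
}}

```text
t: 1.82
eef_pos: [0.5385, -0.099, 0.1501]
tool_rot: [0.001, 0.784, -0.621, -0.0]
contact_force: [-0.4, -0.4, -0.6]
gripper_width: -0.003
```

```bash
python3 -c "
from h import *
cam('wrist','w1.png');cam('scene','s1.png')
delta(-92,-125,40)
print(bot.get_obs()['gripper_width'])
"
```

```text
t 1.9167 rack TCP [ -93.  -127.5  150.5] F [-0.42 -0.07 -0.1 ]
tool x in rack [-0.001 -1.     0.001] spin need -0.08
delta tool mm [ -2.6  -1.  110.5]
0.0009610100021634642
```

View pics/w1.png

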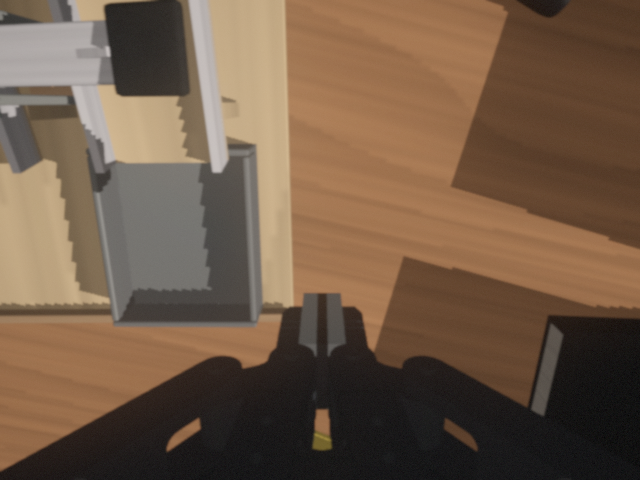

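View pics/s1.png

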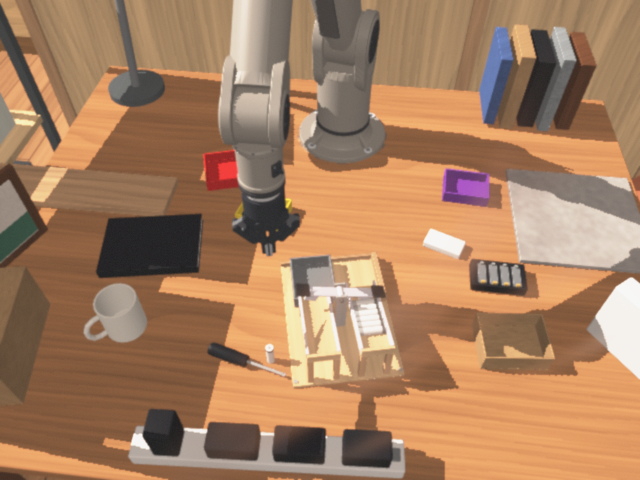

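The wrist view shows the tray's right wall running straight at column ~258 and the fingers clear of it at ~322. Descending with the tip to about 18 mm, then pushing left.

Request:
{"op": "step_arm", "data": {
  "targets": [
    [0, -1, 20, 0, 1],
    [0, -1, 50, 0, 1],
    [0, -1, 80, 0, 1],
    [0, -1, 100, 0, 1],
    [0, -1, 110, 0, 1],
    [0, -1, 110, 0, 1],
    [-8, -1, 110, 0, 1],
    [-16, -1, 110, 0, 1],
    [-22, -1, 110, 0, 1],
    [-28, -1, 110, 0, 1],
    [-34, -1, 110, 0, 1],
    [-40, -1, 110, 0, 1],
    [-46, -1, 110, 0, 1],
    [-52, -1, 110, 0, 1],
    [-58, -1, 110, 0, 1],
    [-64, -1, 110, 0, 1],
    [-70, -1, 110, 0, 1],
    [-76, -1, 110, 0, 1],
    [-80, -1, 110, 0, 1],
    [-80, -1, 110, 0, 1]
  ]
}}

```text
t: 3.58
eef_pos: [0.5212, -0.0185, 0.0402]
tool_rot: [-0.0, 0.785, -0.62, -0.0]
contact_force: [0.3, 0.3, -0.2]
gripper_width: -0.004
```

```bash
python3 -c "
from h import *
cam('wrist','w2.png');c=cam('top','t2.png');
im=c['frame'][130:275,250:370][:,:,::-1]
cv2.imwrite('pics/crop3.png',cv2.resize(im,None,fx=4,fy=4,interpolation=cv2.INTER_CUBIC))
delta(-92,-10,40)
"
```

```text
t 3.6833 rack TCP [-91.1 -44.7  40.1] F [ 0.38 -0.04 -0.88]
tool x in rack [ 0.002 -1.    -0.001] spin need 0.12
delta tool mm [-34.7   0.8   0.1]
```

View pics/w2.png

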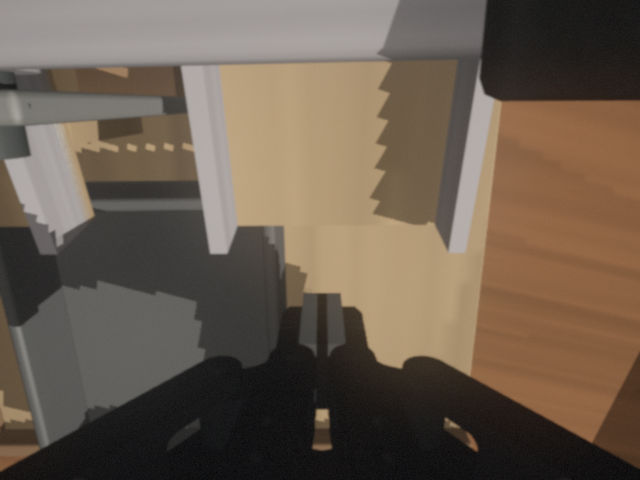

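View pics/crop3.png

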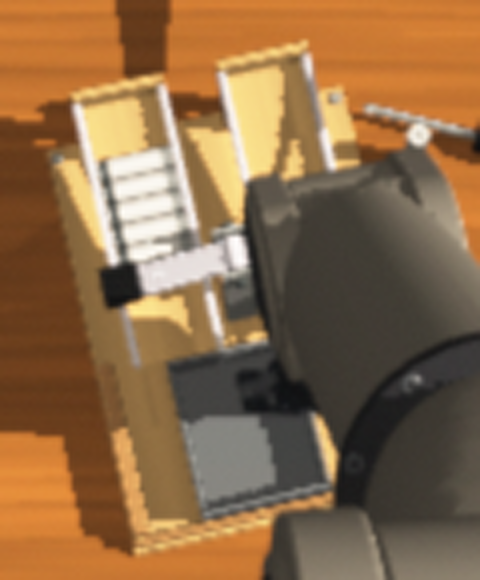

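The tray is sliding straight. I'll continue to the stop in stages and watch the force.

Request:
{"op": "step_arm", "data": {
  "targets": [
    [-5, 0, 0, 0, 1],
    [-10, 0, 0, 0, 1],
    [-15, 0, 0, 0, 1],
    [-20, 0, 0, 0, 1],
    [-24, 0, 0, 0, 1],
    [-27, 0, 0, 0, 1],
    [-29, 0, 0, 0, 1],
    [-29, 0, 0, 0, 1]
  ]
}}

```text
t: 4.35
eef_pos: [0.5148, 0.0089, 0.0403]
tool_rot: [-0.0, 0.784, -0.62, -0.0]
contact_force: [-0.2, -0.5, 0.1]
gripper_width: 0.001
```

```bash
python3 -c "
from h import *
cam('wrist','w3.png');c=cam('top','t3.png');
im=c['frame'][130:275,250:370][:,:,::-1]
cv2.imwrite('pics/crop4.png',cv2.resize(im,None,fx=4,fy=4,interpolation=cv2.INTER_CUBIC))
delta(-92,-10,40)
"
```

```text
t 4.45 rack TCP [-90.8 -16.3  40.3] F [ 0.37 -0.42 -0.43]
tool x in rack [ 0.002 -1.    -0.   ] spin need 0.09
delta tool mm [-6.3  1.1  0.3]
```

View pics/crop4.png

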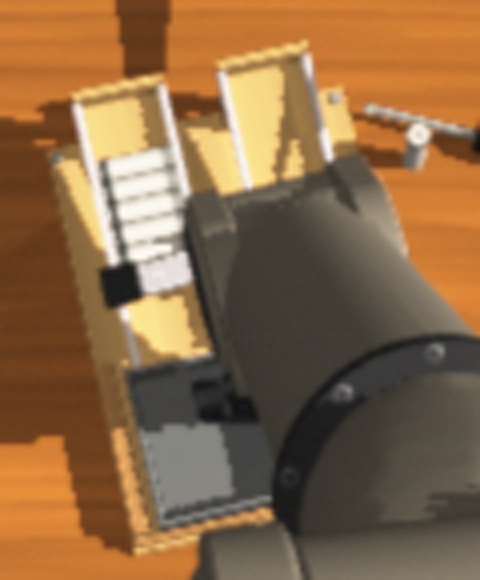

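Nearly home: the tray's left edge is close to the end stop.

Request:
{"op": "step_arm", "data": {
  "targets": [
    [-2, 0, 0, 0, 1],
    [-4, 0, 0, 0, 1],
    [-6, 0, 0, 0, 1],
    [-7, 0, 0, 0, 1],
    [-7, 0, 0, 0, 1]
  ]
}}

```text
t: 4.87
eef_pos: [0.5133, 0.0154, 0.0403]
tool_rot: [-0.0, 0.784, -0.62, -0.0]
contact_force: [-0.7, -0.6, -0.3]
gripper_width: 0.004
```

Request:
{"op": "step_arm", "data": {
  "targets": [
    [-1, 0, 0, 0, 1],
    [-2, 0, 0, 0, 1],
    [-3, 0, 0, 0, 1],
    [-3, 0, 0, 0, 1]
  ]
}}

```text
t: 5.2
eef_pos: [0.5124, 0.0164, 0.0403]
tool_rot: [0.001, 0.784, -0.621, 0.0]
contact_force: [-0.1, -6.0, 2.2]
gripper_width: 0.001
```

The force rose to 6 N with travel stalled, so the tray is against the stop. Next I'll back off, go up, and move above the right pad.

Request:
{"op": "step_arm", "data": {
  "targets": [
    [4, 0, 0, 0, 1],
    [12, 0, 0, 0, 1],
    [25, 0, 0, 0, 1],
    [40, 0, 0, 0, 1],
    [55, 0, -10, 0, 1],
    [65, 0, -35, 0, 1],
    [72, 0, -70, 0, 1],
    [72, 0, -105, 0, 1],
    [72, 0, -140, 0, 1],
    [72, 0, -155, 0, 1],
    [72, 0, -155, 0, 1]
  ]
}}

```text
t: 6.12
eef_pos: [0.5319, -0.0523, 0.1997]
tool_rot: [-0.003, 0.784, -0.621, 0.003]
contact_force: [0.3, 0.0, 0.6]
gripper_width: 0.0
```

```bash
python3 -c "
from h import *
c=cam('top','t5.png');w=cam('wrist','w5.png')
im=c['frame'][130:275,250:370][:,:,::-1]
cv2.imwrite('pics/crop5.png',cv2.resize(im,None,fx=4,fy=4,interpolation=cv2.INTER_CUBIC))
delta(0,-71,170)
print('padR rack',w2r([.6159,-.023,.127]))
for r in [(-146,5,38),(-38,5,38),(-146,93,38),(0,-70,127)]: print(r,((proj(c,r2w(*r))-[250,130])*4).round(),proj(w,r2w(*r)).round())
"
```

```text
t 6.2167 rack TCP [-90.7 -78.6 195.6] F [ 0.06 -1.03 -0.02]
tool x in rack [ 0.001 -1.     0.   ] spin need 0.07
delta tool mm [ -7.5 -90.7  25.8]
padR rack [  0.24411906 -69.90264949 127.        ]
(-146, 5, 38) [275. 495.] [204. 298.]
(-38, 5, 38) [239. 339.] [191. 144.]
(-146, 93, 38) [144. 525.] [ 81. 298.]
(0, -70, 127) [341. 219.] [301.  70.]
```

View pics/crop5.png

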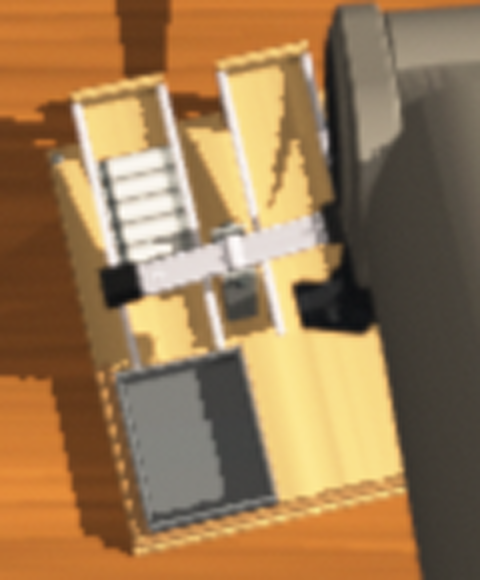

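View pics/w5.png

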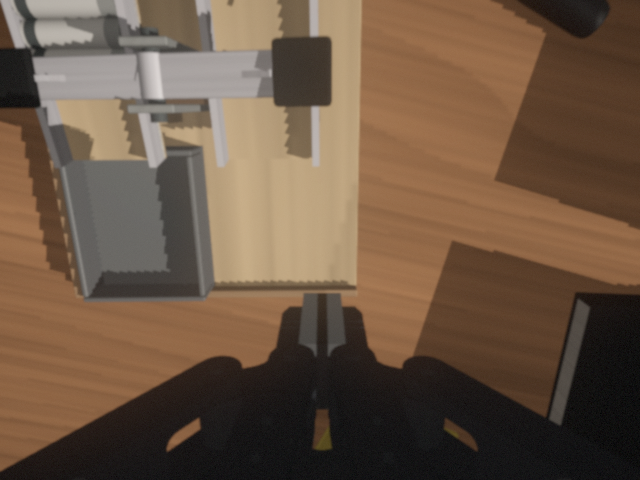

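The tray corners match the predicted home position to within a pixel or so, and the pad appears where predicted (301,70). Now moving over the right pad.

Request:
{"op": "step_arm", "data": {
  "targets": [
    [-2, -20, 0, 0, 1],
    [-4, -45, 5, 0, 1],
    [-6, -70, 12, 0, 1],
    [-6, -85, 20, 0, 1],
    [-6, -91, 26, 0, 1],
    [-6, -91, 26, 0, 1],
    [-6, -91, 26, 0, 1]
  ]
}}

```text
t: 6.8
eef_pos: [0.6148, -0.0257, 0.1676]
tool_rot: [0.001, 0.784, -0.621, -0.001]
contact_force: [-0.3, -0.4, 0.1]
gripper_width: -0.002
```

```bash
python3 -c "
from h import *
cam('scene','s6.png')
delta(0,-73,116)
"
```

```text
t 6.85 rack TCP [ -1.4 -72.5 168.4] F [ 0.14 -0.57  0.02]
tool x in rack [ 0.001 -1.    -0.   ] spin need 0.05
delta tool mm [ 0.5 -1.5 52.4]
```

View pics/s6.png

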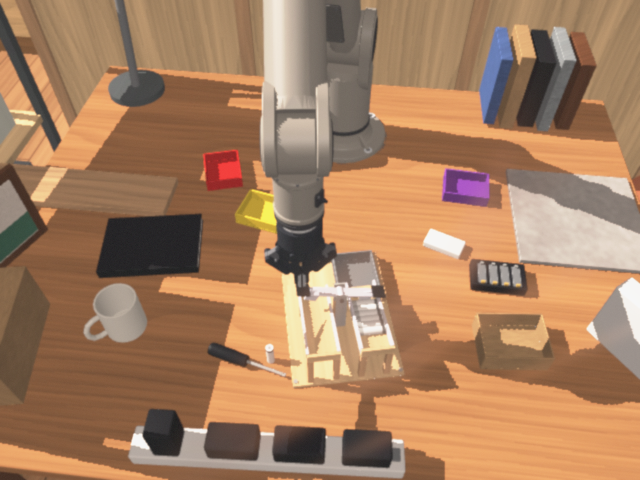

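The fingertips stand just above the right pad at (303,285). Pressing down.

Request:
{"op": "step_arm", "data": {
  "targets": [
    [0, -1, 10, 0, 1],
    [0, -1, 16, 0, 1],
    [0, -1, 22, 0, 1],
    [0, -1, 28, 0, 1],
    [0, -1, 34, 0, 1],
    [0, -1, 39, 0, 1],
    [0, -1, 43, 0, 1],
    [0, -1, 46, 0, 1],
    [0, -1, 48, 0, 1],
    [0, -1, 48, 0, 1]
  ]
}}

```text
t: 7.68
eef_pos: [0.6171, -0.025, 0.1208]
tool_rot: [0.0, 0.784, -0.621, -0.0]
contact_force: [-0.4, -0.1, -0.2]
gripper_width: 0.003
```

Request:
{"op": "step_arm", "data": {
  "targets": [
    [0, 0, 1.5, 0, 1],
    [0, 0, 3, 0, 1],
    [0, 0, 4, 0, 1],
    [0, 0, 5, 0, 1],
    [0, 0, 5, 0, 1]
  ]
}}

```text
t: 8.1
eef_pos: [0.6175, -0.0247, 0.1174]
tool_rot: [-0.0, 0.784, -0.62, 0.0]
contact_force: [-3.9, 1.4, 9.2]
gripper_width: 0.0
```

```bash
python3 -c "
from h import *
c=cam('top','t7.png')
im=c['frame'][130:275,250:370][:,:,::-1]
cv2.imwrite('pics/crop7.png',cv2.resize(im,None,fx=4,fy=4,interpolation=cv2.INTER_CUBIC))
P=pts(c)
for u,v in [(280,201),(279,200),(281,201),(280,199)]: print(P[v,u].round(3))
delta(0,-73,116)
"
```

```text
[0.572 0.113 0.128]
[0.575 0.116 0.127]
[0.571 0.11  0.131]
[0.577 0.113 0.13 ]
t 8.15 rack TCP [  1.4 -71.9 117.4] F [-4.25  0.88  9.15]
tool x in rack [ 0.002 -1.    -0.   ] spin need 0.09
delta tool mm [1.1 1.4 1.4]
```

View pics/crop7.png

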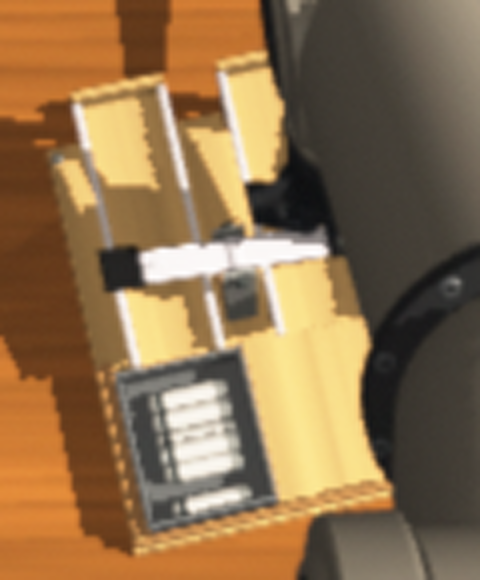

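The gate is on its stop: 9 N, with the left pad now at about 128 mm. The cells are in the tray. Retracting and checking.

Request:
{"op": "step_arm", "data": {
  "targets": [
    [0, 0, -5, 0, 1],
    [0, 0, -15, 0, 1],
    [0, 0, -35, 0, 1],
    [0, 0, -65, 0, 1],
    [20, 0, -95, 0, 1],
    [55, 15, -110, 0, 1],
    [95, 30, -115, 0, 1],
    [130, 40, -115, 0, 1],
    [165, 45, -115, 0, 1],
    [180, 45, -115, 0, 1],
    [180, 45, -115, 0, 1],
    [180, 45, -115, 0, 1]
  ]
}}

```text
t: 9.15
eef_pos: [0.615, -0.2111, 0.2315]
tool_rot: [-0.0, 0.784, -0.621, 0.0]
contact_force: [-0.1, 0.9, 0.4]
gripper_width: 0.001
```

```bash
python3 -c "
from h import *
c=cam('top','t8.png'); P=pts(c)
im=c['frame'][150:270,260:365][:,:,::-1]
cv2.imwrite('pics/crop8.png',cv2.resize(im,None,fx=5,fy=5,interpolation=cv2.INTER_CUBIC))
f=c['frame'].astype(int); d=(f.max(2)<60)&(P[:,:,2]>.08)&(P[:,:,2]<.14); d[:150]=0;d[230:]=0;d[:,:260]=0;d[:,350:]=0
k,l,s,ce=cv2.connectedComponentsWithStats(d.astype(np.uint8))
for i in range(1,k):
  if s[i,4]>15:print(ce[i],s[i,4],w2r(np.median(P[l==i],0)))
X=w2r(P.reshape(-1,3)).reshape(P.shape)
m=(abs(X[:,:,0]+92)<48)&(abs(X[:,:,1]-49)<38); print('max z in tray',np.percentile(X[m][:,2],[50,95,99,100]))
g=((f.max(2)-f.min(2))<25)&(f.max(2)<150)&(P[:,:,2]<.045)&(P[:,:,2]>.008); g[:209]=0;g[270:]=0;g[:,:270]=0;g[:,:]&=True;g[:,345:]=0
g=cv2.morphologyEx(g.astype(np.uint8),3,np.ones((3,3)))
cn=max(cv2.findContours(g,0,2)[0],key=cv2.contourArea)
r=cv2.minAreaRect(np.array([w2r(ray(c,*p[0],.038))[:2] for p in cn],np.float32)); print('tray rack',r)
delta(0,-73,116)
w=cam('scene','s8.png'); cv2.imwrite('pics/crop8s.png',cv2.resize(w['frame'][240:390,270:420][:,:,::-1],None,fx=4,fy=4,interpolation=cv2.INTER_CUBIC))
"
```

```text
[335.5974026  188.32467532] 77 [  0.17496753 -73.24714753  96.35045278]
[279.60465116 196.73255814] 86 [ -0.41293093  70.69546376 130.15959398]
max z in tray [22.99316447 38.417074   42.16371804 72.12017691]
tray rack ((-95.91500091552734, 49.44923782348633), (109.19657897949219, 85.27635955810547), 0.06971928477287292)
t 9.2 rack TCP [ -43.  -251.   231.4] F [-0.17  0.74  0.31]
tool x in rack [ 0.002 -1.    -0.001] spin need 0.14
delta tool mm [-177.8  -43.4  115.7]
```

View pics/crop8.png

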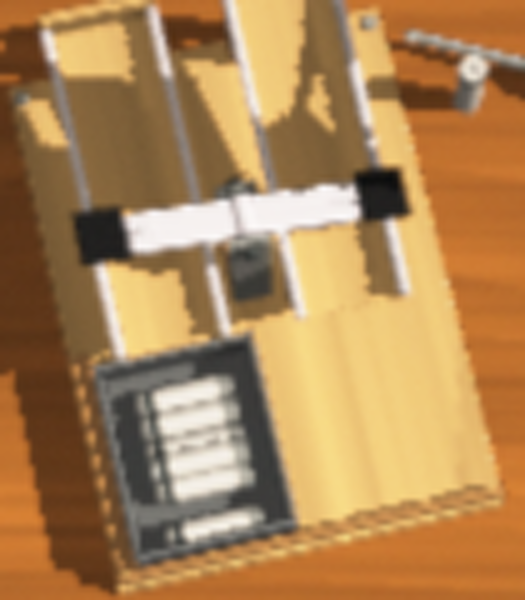

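View pics/crop8s.png

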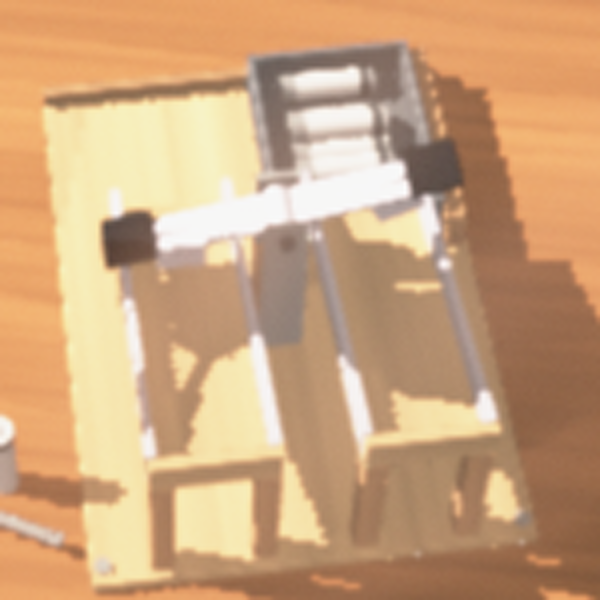

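Five cells are clearly visible, and the sixth could be nested under the top layer. I'll take a height profile and bring the wrist camera over for a closer look.

Request:
{"op": "step_arm", "data": {
  "targets": [
    [-20, 10, 0, 0, 1],
    [-50, 40, 0, 0, 1],
    [-80, 70, 0, 0, 1],
    [-110, 95, 0, 0, 1],
    [-140, 110, 0, 0, 1],
    [-170, 120, 0, 0, 1],
    [-195, 125, 0, 0, 1],
    [-220, 125, 0, 0, 1],
    [-220, 125, 0, 0, 1],
    [-220, 125, 0, 0, 1]
  ]
}}

```text
t: 10.08
eef_pos: [0.4424, -0.0225, 0.2317]
tool_rot: [-0.0, 0.786, -0.618, 0.0]
contact_force: [1.5, -0.7, -0.1]
gripper_width: -0.003
```

```bash
python3 -c "
from h import *
w=cam('wrist','w9.png')
P=pts(w);X=w2r(P.reshape(-1,3)).reshape(P.shape)
delta(0,0,200)
for y in [40,50,60]:
  print(y,[(x,int(np.median(X[(abs(X[...,0]-x)<1)&(abs(X[...,1]-y)<3)][:,2])) ) for x in range(-144,-40,3) if ((abs(X[...,0]-x)<1)&(abs(X[...,1]-y)<3)).any()])
"
```

```text
t 10.1333 rack TCP [-168.6  -31.3  231.6] F [-0.1   0.11  0.32]
tool x in rack [ 0.005 -1.     0.   ] spin need 0.28
delta tool mm [ -30.5 -168.8   31.7]
40 [(-144, 22), (-141, 24), (-138, 25), (-135, 24), (-132, 20), (-129, 10), (-126, 10), (-123, 10), (-120, 20), (-117, 23), (-114, 24), (-111, 24), (-108, 33), (-105, 35), (-102, 35), (-99, 34), (-96, 30), (-93, 24), (-90, 24), (-87, 21), (-84, 26), (-81, 28), (-78, 28), (-75, 27), (-72, 24), (-69, 23), (-66, 24), (-63, 25), (-60, 23), (-57, 10), (-54, 10), (-51, 10), (-48, 10), (-45, 35), (-42, 51)]
50 [(-144, 23), (-141, 24), (-138, 25), (-135, 23), (-132, 20), (-129, 10), (-126, 10), (-123, 10), (-120, 16), (-117, 23), (-114, 24), (-111, 24), (-108, 33), (-105, 34), (-102, 35), (-99, 34), (-96, 29), (-93, 24), (-90, 24), (-87, 21), (-84, 25), (-81, 28), (-78, 28), (-75, 27), (-72, 24), (-69, 23), (-66, 24), (-63, 24), (-60, 23), (-57, 10), (-54, 10), (-51, 10), (-48, 10), (-45, 35), (-42, 52)]
60 [(-144, 22), (-141, 24), (-138, 24), (-135, 23), (-132, 19), (-129, 10), (-126, 10), (-123, 10), (-120, 20), (-117, 23), (-114, 25), (-111, 25), (-108, 33), (-105, 35), (-102, 35), (-99, 34), (-96, 30), (-93, 24), (-90, 24), (-87, 21), (-84, 26), (-81, 28), (-78, 28), (-75, 27), (-72, 23), (-69, 23), (-66, 24), (-63, 24), (-60, 23), (-57, 10), (-54, 10), (-51, 10), (-48, 10), (-45, 36), (-42, 51)]
```

View pics/w9.png

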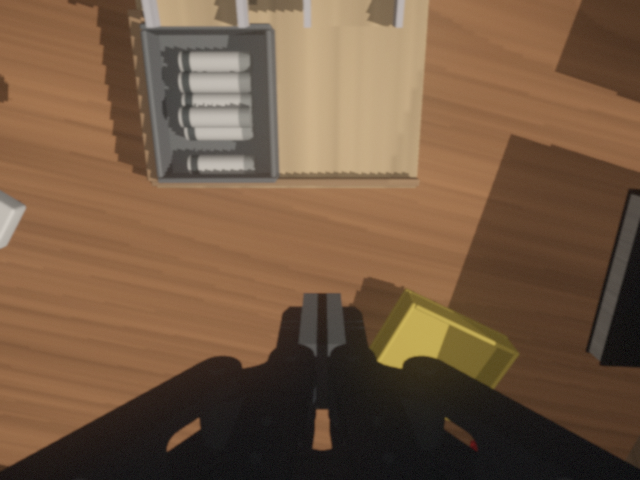

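The wrist view shows all six cells in the tray (rows 62, 83, 100, 117, 133, 163). The highest top is 35 mm above the desk. I'll wait half a second, check that nothing moves, and hand in.

Request:
{"op": "step_arm", "data": {
  "targets": [
    [0, 0, 0, 0, 1],
    [0, 0, 0, 0, 1],
    [0, 0, 0, 0, 1],
    [0, 0, 0, 0, 1],
    [0, 0, 0, 0, 1],
    [0, 0, 0, 0, 1]
  ]
}}

```text
t: 10.63
eef_pos: [0.4427, -0.0255, 0.2312]
tool_rot: [0.0, 0.784, -0.621, -0.0]
contact_force: [0.1, 0.5, 0.1]
gripper_width: -0.002
```

```bash
python3 -c "
from h import *
a=np.load('/tmp/wrist.npz')['frame'].astype(int)
b=cam('wrist','w10.png')['frame'].astype(int)
print(abs(a-b)[20:190,140:280].max(), abs(a-b)[20:190,140:280].mean())
bot.hand_in()
"
```

```text
113 14.24998599439776
the job is handed in; nothing more can be done
```

I slid the tray left with the shut fingertips until it met the end stop. I then pressed the right pad until the gate reached its stop, cleared the arm and handed in at about t = 10.7 s.

- **Tray:** at the stop the force rose to 6 N and travel stalled. After I backed off, it measured rack y of about 49 mm and lay square in the track.
- **Gate:** at its stop it pressed back with about 9 N. After I let go, the right pad was at about 96 mm and the left at about 130 mm, so the gate is fully over.
- **Cells:** the wrist view shows all six inside the tray. The highest top is about 35 mm above the desk, within the limit.
- **Bystanders:** I passed clear of them and saw none disturbed, but I did not measure their positions afterwards.

**Checks that were inconclusive or disagreed:**
- **At rest:** my last test compared two wrist pictures, but the camera was still settling by about 3 mm, so the pictures differed and it proved nothing. The cells did look the same in the earlier views from t = 8.1 to 10.1 s.
- **Tray x:** the last top view gave about -96 mm, against the -92 mm you gave. I put that down to calibration error.

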